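# Load the angled drilling cradle

## Robot

A 6-joint arm with a two-finger parallel gripper is mounted at the origin on the work surface. World frame = base frame: x ahead of the robot, y to its left, z up, the work surface at z = 0. Lengths are in m, angles in rad, forces in N, time in s.
With the tool pointing down it reaches from about 0.3 to 0.775 m from the base axis. Payload 14.6 kg.
Tool frame: the origin (TCP) lies between the finger pads; the fingertips stand 19 mm ahead of it and the grasp point (between the pads) is the TCP; z points along the fingers, x is the direction in which the jaws open and shut, and the axes are right-handed (so a half turn about z gives the same grasp; the last joint's range is limited). The gripper opens to 85 mm and grips with 20 to 120 N. Pads are 22 mm wide; open, the fingers measure 114 mm over their backs; the gripper's body (76 mm by 85 mm) begins 54 mm behind the grasp point. The pads swing forward as they close: fully open they stand 13 mm farther back than shut.
Start: joints at [-1.233, 0.3, 1.521, -0, 1.321, -0.067], TCP at [0.217, -0.506, 0.25] pointing down, gripper open.
Joint ranges: [-3.03, 3.03], [-0.79, 2.21], [0.23, 2.52], [-1.04, 4.18], [0, 3.07], [-2.55, 2.55]. Speed limits (rad/s): [2.22, 2.22, 2.57, 3.14, 3.14, 3.14].

## Interface

Orientations are given as a rotation vector (axis times angle).
In Python, from bench import robot gives the robot as it stands.
- The arm moves only by the tool servo_tool, never from a script. Its argument "steps" is one flat list of numbers, 5 for each row, row after row: the shift along the tool's x, y, z in m, then the turn about the tool's z in rad, then the gripper command: -1 is fully open, 1 is shut, values between are in proportion. In form: [x, y, z, spin, hand, x, y, z, spin, hand, ...]. A call has 1 to 10 rows; each row shifts and turns the pose as measured when the row begins, along the tool's axes as they then stand; what a row does not reach is not made up. A row lasts 1/12 s, in which the tool goes at most 41.7 mm and 7.16 degrees, less where a joint would pass 70% of its speed; a pose out of reach is approached as far as the arm can. A call with a gripper value outside its range is refused whole. The fingers move at their own pace and stop on an object; "newtons" is the grip in N (left out, the last holds). Time passes only in rows, so rows that do not move let the fingers close. It gives the time, the measured TCP pose, the force and the opening at its end, in the units of the state.
- robot.read_state(): the state, without advancing time (a new reading comes with each control period).
- robot.snapshot(name): name is "scene" or "top" or "wrist"; returns (picture, depth): 420x560x3 uint8, red, green, blue; 420x560 float32, m along the optical axis (not along the pixel's ray), 0 where there is no reading.
- robot.calibration(name): a dict with "mtx" (3x3 intrinsics, pixels), "world_from_camera" (4x4, takes a point from camera to world coordinates); the wrist camera has in their place "mount" (4x4, takes a point from camera to tool coordinates, whose origin is the TCP and whose axes are the tool frame's). Camera axes: x right, y down, z forward; pixel columns grow to the right and rows downward; lengths in m; the calibration is good to about 2 mm. A picture is of the moment at which its call begins: read the wrist's pose just before it. calibration takes no time and is no camera call.
- robot.sign_off(): hands the job in, once; it reports no verdict.
The state is a dict: "t": time; "joint_pos": joint angles; "joint_velocities": joint speeds; "tau": joint torques, N m; "tcp_pos": TCP position; "orientation": TCP orientation; "wrist_force": force on the tool from outside, world axes, zero at the start; "ft_torque": the same for the moment, N m; "finger_gap": finger opening in m.
Only numpy, scipy, OpenCV 4.12 (cv2) and the standard library are available. Lean on these libraries where they do the work, as an engineer would, in place of code of your own. Each camera call takes 0.05 s, during which the arm holds its last target. There are 200 camera calls.

## Task

Load the sloping drilling cradle: first lay the small wooden backing board flat in the trough across its bed, roughly in the middle, and then set the white stool-leg bracket on the ramp below and slide it up the slope over the board, long side across, so that its own edge lifts the steel gravity catch and the catch drops shut behind it. Leave the bracket lying flat and held between the catch and the end stop, let go of everything, and leave the other things on the bench where they are.

Things in the scene. Friction and masses are not known exactly. Their poses are not given: they have to be found in the camera images.
- bed: Bed of the drilling cradle, grey laminate (slippery, friction 0.2: a part let go slides down), 180 wide, sloping up 25 deg away from the robot (yaw varies). Axes: x uphill, y across to the left, z normal to its face. Origin: on the face (z=0), centre line, level with the uphill face of the shut catch's nose, 86 mm above the bench. Lead-in ramp: face z=0 from x=-130 to 8. All in mm.
- trough (a point): Centre of the floor of the trough across the bed, at bed (45, 0, -16.5). Trough: x=8 to 82, y=-66 to 66, open above. Uphill of it a bevel rises from z=-4 at x=82 to the face z=0 at x=89.
- stop (a point): Foot of the end stop's face on the centre line, at bed (101, 0, 0). The steel stop is 20 high; its lip overhangs the face from x=84 to 101, underside at z=14, top at z=19, so a plate must slide in under it.
- ramp (a point): Middle of the set-down place on the lead-in ramp, at bed (-85, 0, 0). Guide rails 10 high stand on the face from x=-45 to 101, inner faces at y=-66 and 66; below x=-45 they flare outward at 0.45 rad, to y=86 at x=-88.
- catch (a joint): Hinge of the steel gravity catch at the left rail: 0 = down (shut), up to 1.0 rad as its nose lifts. It falls shut by its own weight (90 g) and lifts with about 1 N. About 0.12 rad while riding on the bracket's plate. Lifting carries the nose a little uphill, so it drops once the plate's trailing edge has passed bed x=4.
- catch_pivot (a point): Pivot of the catch, at bed (-50, 70, 32), axis along bed y. Its post stands at y=81 to 91, 40 high. The arm runs uphill above the rail (y=66 to 74) to the nose.
- catch_nose (a point): Middle of the lower uphill edge of the catch's nose: bed (0, 49, 2) when shut. Nose block: x=-7 to 0, y=36 to 74, z=2 to 24. Downhill of it a tongue (y=36 to 62) slopes up to z=26 at x=-33: a plate slid uphill runs under the tongue and lifts it.
- bracket: Stool-leg bracket: flat white plate 90 (x) x 124 (y) x 8 mm with an upright aluminium square tube stub 36 x 36 mm on its middle, top 68 mm above the underside, sides parallel to the plate's. 0.25 to 0.42 kg. Origin: centre of the plate's underside; z up. Stands on the bench. Home in the cradle (124 mm side across): origin near bed x=45 to 56, y=0, z=0.
- board: Backing board, a brown wooden block 66 (x) x 50 (y) x 15 mm, about 40 g. Origin: centre of its underside; z up. Lies flat on the bench at the start; in the trough its top lies 1.5 mm below the bed's face.
- glue: White glue bottle, 56 mm diameter, 150 high, standing on the bench right of the cradle; leave alone. Origin: centre of its base.
- square: Try square lying on the bench left of the cradle: wooden stock 110 mm, steel blade 150 mm; leave alone. Origin: in the corner of blade and stock.
- strip: Loose pale wood strip 160 x 30 x 20 mm between robot and cradle to the right; leave alone. Origin: centre of its underside.
- screwdriver: Screwdriver lying between robot and cradle to the left; leave alone. Origin: on the tool, at the height of the bench.
- hammer: Hammer lying beyond the cradle; leave alone. Origin: on the tool, at the height of the bench.
- dish: Red plastic bowl, 120 mm across, 45 high, beyond the cradle; leave alone. Origin: centre of its base.
- bucket: White plastic tub, 170 mm across, 150 high, at the far left; leave alone. Origin: centre of its base.
- wrench: Steel wrench lying at the far right; leave alone. Origin: on the tool, at the height of the bench.
Things that resemble listed ones, but are neither listed nor needed, are in the scene too. Of the things shaped like the board, the brown one is meant.

How it is judged:
By the outcome, as a careful person would: the job done as asked, in the order asked, and still so for the second after the job is handed in, with the robot touching nothing.
It also fails if it takes over 72 s, if anything falls off the work surface, if the arm or the gripper's body presses on something with over 40 N, if the wrist force passes 120 N, or if a joint passes its speed limit or range.

## Working session

There is one attempt and no reset: what is moved stays moved. The work goes in short steps, Python scripts to look and compute and a tool call to move; the robot and the scene stay as the last step left them, time stands still between calls to the robot, and variables do not carry over. Pictures are saved under pics/ and viewed, about 8 in all and at most 12, crops included, and the job is handed in when it is done.

Besides the shell and the picture viewer there is one more tool, called after "Emit:" as a command line: name --argument value ..., lists and objects as JSON in quotes. servo_tool: Moves the arm, as the interface text tells. Its arguments: {"type":"object","properties":{"steps":{"type":"array","items":{"type":"number"}},"newtons":{"type":"number"}},"required":["steps"]}

```bash
mkdir -p pics; ls; cat > h.py <<'E'
import numpy as np, cv2
from scipy.spatial.transform import Rotation as R
from bench import robot
def cam(n,st=None):
    c=robot.calibration(n); K=np.array(c["mtx"])
    if n=="wrist":
        T=np.eye(4);T[:3,:3]=R.from_rotvec(st["orientation"]).as_matrix();T[:3,3]=st["tcp_pos"];return K,T@np.array(c["mount"])
    return K,np.array(c["world_from_camera"])
def pts(K,T,d):
    v,u=np.mgrid[:d.shape[0],:d.shape[1]]
    p=np.stack([(u-K[0,2])/K[0,0]*d,(v-K[1,2])/K[1,1]*d,d],-1)
    return p@T[:3,:3].T+T[:3,3]
def ray(K,T,uv,z):
    uv=np.atleast_2d(np.asarray(uv,float)); r=np.c_[(uv[:,0]-K[0,2])/K[0,0],(uv[:,1]-K[1,2])/K[1,1],np.ones(len(uv))]@T[:3,:3].T
    return T[:3,3]+r*((z-T[2,3])/r[:,2])[:,None]
E
python3 - <<'E'
from h import *
for n in("top","scene"):
    p,d=robot.snapshot(n); np.savez(f"{n}0.npz",p=p,d=d); cv2.imwrite(f"pics/{n}0.png",p[...,::-1])
    K,T=cam(n); print(n,K.round(1).tolist(),T.round(3).tolist())
print(robot.read_state())
E
```

```text
pics
top [[419.1, 0.0, 275.9], [0.0, 419.1, 208.5], [0.0, 0.0, 1.0]] [[-0.028, -0.991, 0.134, 0.404], [-1.0, 0.028, 0.0, 0.034], [-0.004, -0.134, -0.991, 1.179], [0.0, 0.0, 0.0, 1.0]]
scene [[510.7, 0.0, 281.3], [0.0, 510.7, 206.2], [0.0, 0.0, 1.0]] [[0.742, 0.41, -0.53, 1.399], [0.67, -0.446, 0.594, -0.941], [0.008, -0.796, -0.606, 1.114], [0.0, 0.0, 0.0, 1.0]]
{'t': 0.1, 'joint_pos': array([-1.23260340e+00,  3.00397040e-01,  1.52149498e+00,  1.46916685e-07,
        1.32066842e+00, -6.65761497e-02]), 'joint_velocities': array([-0.00076047,  0.00045069, -0.00179757, -0.00066547,  0.0004809 ,
        0.00081641]), 'tau': array([ 3.85631633e-03, -5.44370556e+01, -3.62365472e+01,  7.37761775e-05,
        3.04239118e-03,  1.87018298e-05]), 'tcp_pos': array([ 0.21654513, -0.50538788,  0.24979835]), 'orientation': array([-2.62213553e+00,  1.72925701e+00,  1.21022395e-03]), 'wrist_force': array([0.06206964, 0.11529311, 0.04055514]), 'ft_torque': array([-0.01325824, -0.01926153,  0.0082305 ]), 'finger_gap': 0.08560419036648892}
```

View pics/top0.png

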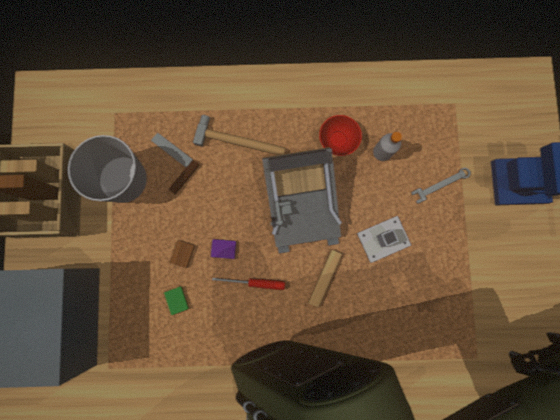

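View pics/scene0.png

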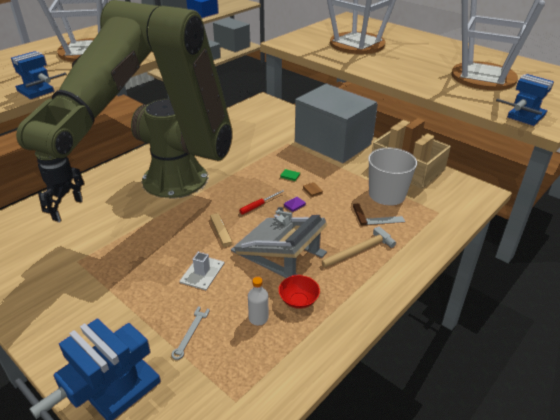

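The top view shows the brown board at (182,254), the bracket at (384,240) with its stub at about (390,237), and the cradle centred at about (303,200) with its catch at (283,208). Its trough is at about (302,180), and uphill points up the image. Green and purple decoys lie at (176,300) and (223,249). Next I'll measure.

```bash
python3 - <<'E'
from h import *
f=np.load("top0.npz");p,d=f["p"],f["d"];K,T=cam("top");P=pts(K,T,d)
hsv=cv2.cvtColor(p,cv2.COLOR_RGB2HSV)
def show(n,m,h):
    c=max(cv2.findContours(m.astype(np.uint8),0,1)[0],key=cv2.contourArea)
    w=ray(K,T,c.reshape(-1,2),h)[:,:2]*1000
    print(n,cv2.minAreaRect(w.astype(np.float32)),cv2.contourArea(c))
box=np.zeros(d.shape,bool)
b=box.copy();b[235:275,162:203]=1
print("board hsv",hsv[254,182],"cork",hsv[270,195], "z",P[254,182],"plate",hsv[245,370],P[245,370],P[237,390])
for t in (0.006,0.009): show("board",b&(P[...,2]>t),0.015)
b=box.copy();b[210:265,350:415]=1
show("plate",b&(hsv[...,1]<70)&(hsv[...,2]>120),0.008)
show("stub",b&(P[...,2]>0.055),0.068)
# bed: coarse plane from ramp patch
q=P[215:238,285:325].reshape(-1,3);q=q[q[:,2]>0]
c=np.median(q,0)
for _ in range(5):
    k=q if _==0 else q[abs((q-c)@n)<0.003]
    c=k.mean(0);n=np.linalg.svd(k-c)[2][2];n*=np.sign(n[2])
print("bed n",n,"tilt",np.degrees(np.arccos(n[2])),"yaw",np.degrees(np.arctan2(-n[1],-n[0])),"c",c,"z=86mm at s:",len(k))
big=np.concatenate([cv2.resize(p[140:260,240:360],(480,480),interpolation=2),cv2.resize(p[200:300,140:240],(300,480)[0:2] if 0 else (320,480),interpolation=2)],1)
cv2.imwrite("pics/crop.png",cv2.resize(p[140:260,240:420],(800,533),interpolation=2)[...,::-1])
E
```

```text
board hsv [ 13 144 103] cork [ 14 133 140] z [0.44198115 0.29778873 0.01332842] plate [ 27  15 157] [ 0.45258259 -0.22501012  0.00697172] [ 0.46988065 -0.26648036  0.06489827]
board ((443.4655456542969, 300.00555419921875), (53.852664947509766, 64.75364685058594), 70.32441711425781) 405.0
board ((443.16375732421875, 299.2479248046875), (51.012699127197266, 64.75737762451172), 70.25227355957031) 399.5
plate ((468.7834167480469, -264.24365234375), (91.34644317626953, 125.81104278564453), 21.58757781982422) 1403.5
stub ((468.6876525878906, -262.1619567871094), (36.123477935791016, 38.42471694946289), 23.16317367553711) 177.0
bed n [-0.50220059 -0.04932692  0.86334317] tilt 30.305948119954714 yaw 5.609686472178813 c [ 0.50861045 -0.04245552  0.05138381] z=86mm at s: 464
```

View pics/crop.png

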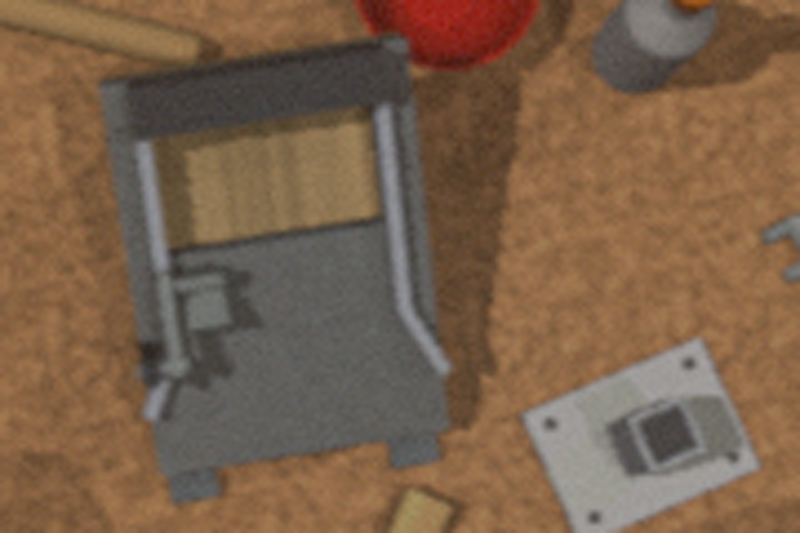

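Crop: ramp lower corners are at about (160,475) and (450,428), the trough's downhill edge runs (170,252)–(382,220), and the catch nose and tongue are at (205,295). I'll turn these into a pose.

```bash
python3 - <<'E'
from h import *
f=np.load("top0.npz");p,d=f["p"],f["d"];K,T=cam("top");P=pts(K,T,d)
s,c=np.sin(np.radians(25)),np.cos(np.radians(25))
cr=lambda *q:[(a/4.444+240-.5,b/4.444+140-.5) for a,b in q]
A=ray(K,T,cr((160,475),(450,428)),.086-.130*s)
B=ray(K,T,cr((170,252),(382,220)),.086+.008*s)
print(A.round(4),B.round(4))
for w in(A,B):
    v=w[0]-w[1];print("width",np.linalg.norm(v),"yaw",np.degrees(np.arctan2(-v[0],v[1])))
ma,mb=A.mean(0),B.mean(0);v=mb-ma;print("mid yaw",np.degrees(np.arctan2(v[1],v[0])),"len",np.linalg.norm(v),"exp .138")
# depth plane fit, more robust, using ramp patch
for sl in((slice(205,232),slice(296,325)),):
    q=P[sl].reshape(-1,3);M=np.c_[q[:,:2],np.ones(len(q))]
    for i in range(4):
        k=np.linalg.lstsq(M,q[:,2],rcond=None)[0];r=abs(M@k-q[:,2]);g=r<np.percentile(r,85);M,q=M[g],q[g]
    print("slope",np.degrees(np.arctan(np.hypot(*k[:2]))),"yaw",np.degrees(np.arctan2(k[1],k[0])),"rms",r.std())
    th=np.arctan2(k[1],k[0])
E
```

```text
[[ 0.455   0.0383  0.0311]
 [ 0.4789 -0.1412  0.0311]] [[ 0.584   0.0285  0.0894]
 [ 0.5997 -0.0979  0.0894]]
width 0.18103767636767487 yaw 7.582900679962808
width 0.12737834696122904 yaw 7.070821872228863
mid yaw 7.637890798728952 len 0.1388581802233197 exp .138
slope 23.988187646247063 yaw 8.539361287413495 rms 0.0006805755853015243
```

```bash
cat >> h.py <<'E'
def tool(st=None):
    st=st or robot.read_state(); x=R.from_rotvec(st["orientation"]).as_matrix()[:,0]
    return np.array(st["tcp_pos"]),np.arctan2(x[1],x[0])
def plan(xyz,phi_deg,hand,n=None):
    p,f=tool(); D=np.array(xyz)-p; df=(np.radians(phi_deg)-f+np.pi)%(2*np.pi)-np.pi
    if abs(df)>3: print("ambiguous turn",df)
    n=n or int(np.ceil(max(np.linalg.norm(D)/.040,abs(df)/.12,1)))
    out=[]
    for i in range(n):
        a=f+df*i/n; d=D/n
        out.append([round(d[0]*np.cos(a)+d[1]*np.sin(a),4),round(d[0]*np.sin(a)-d[1]*np.cos(a),4),round(-d[2],4),round(-df/n,3),hand])
    print("rows",n)
    for i in range(0,n,10): print(str([x for r in out[i:i+10] for x in r]).replace(" ",""))
E
python3 - <<'E'
from h import *
print(np.array(robot.calibration("wrist")["mount"]).round(3).tolist(), np.array(robot.calibration("wrist")["mtx"]).round(0).tolist())
plan([0.50,-0.06,0.36],70.3,-1)
E
```

```text
[[1.0, -0.0, 0.0, -0.0], [0.0, 0.945, 0.328, -0.083], [-0.0, -0.328, 0.945, -0.124], [0.0, 0.0, 0.0, 1.0]] [[291.0, 0.0, 282.0], [0.0, 291.0, 206.0], [0.0, 0.0, 1.0]]
rows 20
[np.float64(-0.0149),np.float64(-0.0218),np.float64(-0.0055),np.float64(-0.12),-1,np.float64(-0.0122),np.float64(-0.0234),np.float64(-0.0055),np.float64(-0.12),-1,np.float64(-0.0093),np.float64(-0.0247),np.float64(-0.0055),np.float64(-0.12),-1,np.float64(-0.0063),np.float64(-0.0256),np.float64(-0.0055),np.float64(-0.12),-1,np.float64(-0.0032),np.float64(-0.0262),np.float64(-0.0055),np.float64(-0.12),-1,np.float64(-0.0),np.float64(-0.0264),np.float64(-0.0055),np.float64(-0.12),-1,np.float64(0.0031),np.float64(-0.0262),np.float64(-0.0055),np.float64(-0.12),-1,np.float64(0.0062),np.float64(-0.0257),np.float64(-0.0055),np.float64(-0.12),-1,np.float64(0.0092),np.float64(-0.0247),np.float64(-0.0055),np.float64(-0.12),-1,np.float64(0.0121),np.float64(-0.0234),np.float64(-0.0055),np.float64(-0.12),-1]
[np.float64(0.0148),np.float64(-0.0218),np.float64(-0.0055),np.float64(-0.12),-1,np.float64(0.0173),np.float64(-0.0199),np.float64(-0.0055),np.float64(-0.12),-1,np.float64(0.0196),np.float64(-0.0177),np.float64(-0.0055),np.float64(-0.12),-1,np.float64(0.0216),np.float64(-0.0152),np.float64(-0.0055),np.float64(-0.12),-1,np.float64(0.0232),np.float64(-0.0125),np.float64(-0.0055),np.float64(-0.12),-1,np.float64(0.0246),np.float64(-0.0097),np.float64(-0.0055),np.float64(-0.12),-1,np.float64(0.0255),np.float64(-0.0067),np.float64(-0.0055),np.float64(-0.12),-1,np.float64(0.0262),np.float64(-0.0036),np.float64(-0.0055),np.float64(-0.12),-1,np.float64(0.0264),np.float64(-0.0004),np.float64(-0.0055),np.float64(-0.12),-1,np.float64(0.0263),np.float64(0.0027),np.float64(-0.0055),np.float64(-0.12),-1]
```

Emit:
servo_tool --steps '[-0.015,-0.022,-0.006,-0.12,-1,-0.012,-0.023,-0.006,-0.12,-1,-0.009,-0.025,-0.006,-0.12,-1,-0.006,-0.026,-0.006,-0.12,-1,-0.003,-0.026,-0.006,-0.12,-1,0,-0.026,-0.006,-0.12,-1,0.003,-0.026,-0.006,-0.12,-1,0.006,-0.026,-0.006,-0.12,-1,0.009,-0.025,-0.006,-0.12,-1,0.012,-0.023,-0.006,-0.12,-1]'

```text
t: 0.93
tcp_pos: [0.3559, -0.2729, 0.3079]
orientation: [-3.13, -0.116, 0.008]
wrist_force: [0.6, -0.5, -0.6]
finger_gap: 0.0853
```

Emit:
servo_tool --steps '[0.015,-0.022,-0.006,-0.12,-1,0.017,-0.02,-0.006,-0.12,-1,0.02,-0.018,-0.006,-0.12,-1,0.022,-0.015,-0.006,-0.12,-1,0.023,-0.013,-0.006,-0.12,-1,0.025,-0.01,-0.006,-0.12,-1,0.026,-0.007,-0.006,-0.12,-1,0.026,-0.004,-0.006,-0.12,-1,0.026,0,-0.006,-0.12,-1,0.026,0.003,-0.006,-0.12,-1]'

```text
t: 1.77
tcp_pos: [0.4864, -0.0269, 0.3708]
orientation: [-2.467, -1.923, 0.001]
wrist_force: [1.2, -0.8, -0.7]
finger_gap: 0.0855
```

```bash
sed -i 's/out.append(\[/out.append([float(v) for v in (/; s/,hand\])$/,hand)])/' h.py; python3 - <<'E'
from h import *
p,d=robot.snapshot("wrist") if 0 else (None,None)
st=robot.read_state(); p,d=robot.snapshot("wrist"); np.savez("w0.npz",p=p,d=d,pos=st["tcp_pos"],ori=st["orientation"])
print(tool(st),st["joint_velocities"].round(3)); cv2.imwrite("pics/w0.png",p[...,::-1])
E
```

```text
(array([ 0.48640531, -0.02693848,  0.37075384]), np.float64(1.323930666132775)) [ 0.648  0.281 -0.472  0.006  0.185 -0.84 ]
```

View pics/w0.png

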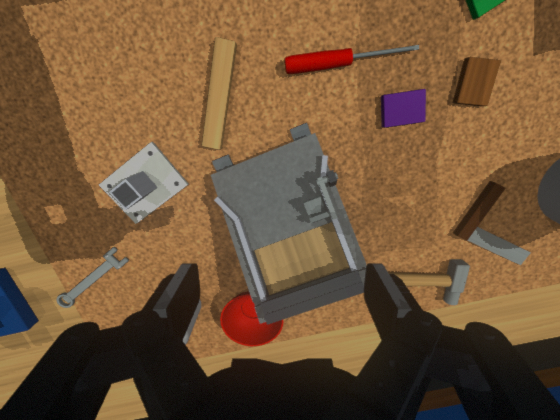

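Wrist view: ramp lower corners at (213,178) and (318,136), trough downhill edge (254,251)–(329,226), brown board at (477,81), bracket at (143,181).

```bash
python3 - <<'E'
from h import *
f=np.load("w0.npz");p,d=f["p"],f["d"];K,T=cam("wrist",{"tcp_pos":f["pos"],"orientation":f["ori"]});P=pts(K,T,d)
s=np.sin(np.radians(25))
A=ray(K,T,[(318,136),(213,178)],.086-.130*s);B=ray(K,T,[(329,226),(254,251)],.086+.008*s)
for w in(A,B):
    v=w[0]-w[1];print(w.mean(0).round(4),"width",np.linalg.norm(v).round(4),"yaw",np.degrees(np.arctan2(-v[0],v[1])))
u=np.array([np.cos(np.radians(7.6)),np.sin(np.radians(7.6))]);c=np.cos(np.radians(25))
print("origin",A.mean(0)[:2]+.13*c*u,B.mean(0)[:2]-.008*c*u)
def show(n,m,h):
    c=max(cv2.findContours(m.astype(np.uint8),0,1)[0],key=cv2.contourArea)
    w=ray(K,T,c.reshape(-1,2),h)[:,:2]*1000
    print(n,cv2.minAreaRect(w.astype(np.float32)))
b=np.zeros(d.shape,bool);b[45:118,445:512]=1
show("board",b&(P[...,2]>.008)&(P[...,2]<.03),.015)
hsv=cv2.cvtColor(p,cv2.COLOR_RGB2HSV)
b[:]=0;b[135:230,90:195]=1
show("plate",b&(hsv[...,1]<70)&(hsv[...,2]>100),.008)
show("stub",b&(P[...,2]>.055),.068)
plan([0.443,0.3,0.12],70.3,-1)
E
```

```text
[ 0.4703 -0.0493  0.0311] width 0.1811 yaw 7.432215345896596
[ 0.5918 -0.0373  0.0894] width 0.1216 yaw 5.7968581197230336
origin [ 0.58713104 -0.03376565] [ 0.58462235 -0.03829465]
board ((440.581787109375, 294.6378173828125), (53.36394500732422, 65.86992645263672), 70.45903778076172)
plate ((466.7371826171875, -265.21710205078125), (90.5541763305664, 126.26821899414062), 21.53548240661621)
stub ((465.93353271484375, -262.734619140625), (36.20649719238281, 42.723934173583984), 21.562870025634766)
rows 11
[0.0277,-0.0108,0.0229,0.01,-1.0,0.0276,-0.0111,0.0229,0.01,-1.0,0.0275,-0.0114,0.0229,0.01,-1.0,0.0274,-0.0116,0.0229,0.01,-1.0,0.0272,-0.0119,0.0229,0.01,-1.0,0.0271,-0.0122,0.0229,0.01,-1.0,0.027,-0.0125,0.0229,0.01,-1.0,0.0269,-0.0127,0.0229,0.01,-1.0,0.0267,-0.013,0.0229,0.01,-1.0,0.0266,-0.0132,0.0229,0.01,-1.0]
[0.0265,-0.0135,0.0229,0.01,-1.0]
```

Emit:
servo_tool --steps '[0.028,-0.011,0.023,0.01,-1,0.028,-0.011,0.023,0.01,-1,0.028,-0.011,0.023,0.01,-1,0.027,-0.012,0.023,0.01,-1,0.027,-0.012,0.023,0.01,-1,0.027,-0.012,0.023,0.01,-1,0.027,-0.0125,0.023,0.01,-1,0.027,-0.013,0.023,0.01,-1,0.027,-0.013,0.023,0.01,-1,0,0,0,0,-1]'

```text
t: 2.65
tcp_pos: [0.4465, 0.2566, 0.1574]
orientation: [-2.546, -1.822, 0.001]
wrist_force: [-0.5, -0.1, -1.4]
finger_gap: 0.0851
```

```bash
python3 - <<'E'
from h import *
st=robot.read_state(); p,d=robot.snapshot("wrist"); K,T=cam("wrist",st);P=pts(K,T,d)
print(tool(st))
m=((P[...,2]>.009)&(P[...,2]<.025)&(np.hypot(P[...,0]-.443,P[...,1]-.298)<.06)).astype(np.uint8)
c=max(cv2.findContours(m,0,1)[0],key=cv2.contourArea)
print(cv2.minAreaRect((ray(K,T,c.reshape(-1,2),.015)[:,:2]*1000).astype(np.float32)))
cv2.drawContours(p,[c],-1,(0,255,0),1);cv2.imwrite("pics/w1.png",p[...,::-1])
plan([0.443,0.2985,0.06],70.4,-1)
E
```

```text
(array([0.44649038, 0.25655571, 0.1574379 ]), np.float64(1.2420254762916378))
((440.21026611328125, 297.4497985839844), (49.890872955322266, 65.98420715332031), 70.19475555419922)
rows 3
[0.0132,-0.006,0.0331,0.005,-1.0,0.0132,-0.0061,0.0331,0.005,-1.0,0.0132,-0.0061,0.0331,0.005,-1.0]
```

Emit:
servo_tool --steps '[0.013,-0.005,0.033,0.005,-1,0.013,-0.005,0.033,0.005,-1,0.01,-0.004,0.033,0.005,-1,0,0,0,0,-1]'

```text
t: 3.03
tcp_pos: [0.4481, 0.2947, 0.0608]
orientation: [-2.563, -1.803, -0.011]
wrist_force: [-0.0, -0.6, -0.8]
finger_gap: 0.0855
```

```bash
python3 - <<'E'
from h import *
print(tool())
plan([0.441,0.298,0.022],70.2,-1,n=2)
E
```

```text
(array([0.44809642, 0.29467453, 0.06075454]), np.float64(1.2262946264479422))
rows 2
[0.0004,-0.0039,0.0194,0.001,-1.0,0.0004,-0.0039,0.0194,0.001,-1.0]
```

Emit:
servo_tool --steps '[0,-0.004,0.019,0,-1,0,-0.004,0.02,0,-1,0,0,0,0,-1,0,0,0,0,1,0,0,0,0,1,0,0,0,0,1,0,0,0,0,1,0,0,0,0,1]' --newtons 25

```text
t: 3.7
tcp_pos: [0.4479, 0.2948, 0.0341]
orientation: [-2.567, -1.801, -0.03]
wrist_force: [-0.2, -1.0, 0.2]
finger_gap: 0.0258
```

Emit:
servo_tool --steps '[0,0,0,0,-1,0,0,0,0,-1,0,0,0,0,-1]'

```text
t: 3.95
tcp_pos: [0.4493, 0.295, 0.037]
orientation: [-2.568, -1.801, -0.036]
wrist_force: [-0.1, 0.7, 0.5]
finger_gap: 0.0611
```

```bash
python3 - <<'E'
from h import *
st=robot.read_state();print({k:np.round(v,4) for k,v in st.items()})
print(R.from_rotvec(st["orientation"]).as_matrix().round(4))
p,d=robot.snapshot("wrist");cv2.imwrite("pics/w2.png",p[...,::-1])
E
```

```text
{'t': np.float64(3.95), 'joint_pos': array([ 0.5097,  0.5397,  1.7401,  0.01  ,  0.8393, -0.7202]), 'joint_velocities': array([-0.0004, -0.0094, -0.0029, -0.0004,  0.0023, -0.0024]), 'tau': array([-6.49000e-02, -5.85161e+01, -2.68809e+01,  8.90000e-03,
       -5.12000e-02, -1.50000e-03]), 'tcp_pos': array([0.4493, 0.295 , 0.037 ]), 'orientation': array([-2.5677, -1.8009, -0.0364]), 'wrist_force': array([-0.124 ,  0.6854,  0.4793]), 'ft_torque': array([-0.0292,  0.0029, -0.0178]), 'finger_gap': np.float64(0.0611)}
[[ 0.3404  0.9401  0.0161]
 [ 0.94   -0.3406  0.0175]
 [ 0.0219  0.0091 -0.9997]]
```

View pics/w2.png

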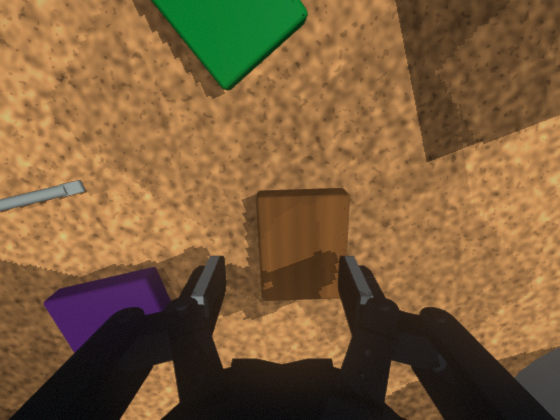

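Emit:
servo_tool --steps '[0,-0.004,0.0065,0,-1,0,-0.004,0.0065,0,-1,0,-0.003,0.0065,0,-1]'

```text
t: 4.25
tcp_pos: [0.4393, 0.2996, 0.0169]
orientation: [-2.568, -1.8, -0.04]
wrist_force: [0.5, 0.3, -0.2]
finger_gap: 0.0855
```

```bash
python3 - <<'E'
from h import *
st=robot.read_state();print(tool(st),R.from_rotvec(st["orientation"]).as_matrix()[:,2].round(4),st["finger_gap"])
E
```

```text
(array([0.43926952, 0.29962277, 0.01690228]), np.float64(1.2229093939551883)) [ 0.018   0.0187 -0.9997] 0.08549581712005504
```

Emit:
servo_tool --steps '[0,0,-0.001,0,0.6,0,0,0,0,0.6,0,0,0,0,0.6,0,0,0,0,0.6]' --newtons 25

```text
t: 4.58
tcp_pos: [0.4379, 0.2998, 0.0169]
orientation: [-2.567, -1.803, -0.035]
wrist_force: [0.4, -0.7, 0.7]
finger_gap: 0.0497
```

```bash
python3 - <<'E'
from h import *
st=robot.read_state();print(tool(st),R.from_rotvec(st["orientation"]).as_matrix()[:,2].round(4),st["finger_gap"],st["wrist_force"])
E
```

```text
(array([0.4379263 , 0.29975687, 0.01686394]), np.float64(1.224520687071264)) [ 0.0156  0.0167 -0.9997] 0.04966071620094186 [ 0.39044713 -0.72563864  0.74196154]
```

```bash
cat >> h.py <<'E'
YAW=7.5; O=np.array([.5848,-.0362,.086])
def axes():
    a=np.radians(YAW);s,c=np.sin(np.radians(25)),np.cos(np.radians(25));u=np.array([np.cos(a),np.sin(a),0])
    return np.array([c*u+[0,0,s],[-np.sin(a),np.cos(a),0],-s*u+[0,0,c]])
def bed(x,y,z): return O+np.array([x,y,z])/1000@axes()
def tobed(w): return (np.asarray(w)-O)@axes().T*1000
def rep():
    st=robot.read_state();p,f=tool(st)
    print("t",round(st["t"],2),"tcp",p.round(4),"phi",np.degrees(f).round(1),"bed",tobed(p).round(1),"tz",R.from_rotvec(st["orientation"]).as_matrix()[:,2].round(3),"gap",round(st["finger_gap"],4),"F",st["wrist_force"].round(1))
E
python3 - <<'E'
from h import *
rep(); t=bed(46,0,75); print(t)
p,f=tool(); 
plan([.438,.2998,.11],70.2,.6,2)
plan([t[0],t[1],t[2]+.0],97.5,.6,11)
E
```

```text
t 4.58 tcp [0.4379 0.2998 0.0169] phi 70.2 bed [-121.4  352.3  -19.7] tz [ 0.016  0.017 -1.   ] gap 0.0497 F [ 0.4 -0.7  0.7]
[ 0.59470829 -0.03489555  0.17341352]
rows 2
[0.0,0.0,-0.0466,-0.0,0.6,0.0,0.0,-0.0466,-0.0,0.6]
rows 11
[-0.0238,0.0237,-0.0142,-0.043,0.6,-0.0248,0.0227,-0.0142,-0.043,0.6,-0.0257,0.0216,-0.0142,-0.043,0.6,-0.0267,0.0204,-0.0142,-0.043,0.6,-0.0275,0.0193,-0.0142,-0.043,0.6,-0.0283,0.0181,-0.0142,-0.043,0.6,-0.0291,0.0168,-0.0142,-0.043,0.6,-0.0298,0.0155,-0.0142,-0.043,0.6,-0.0304,0.0142,-0.0142,-0.043,0.6,-0.031,0.0129,-0.0142,-0.043,0.6]
[-0.0316,0.0115,-0.0142,-0.043,0.6]
```

Lift first (about 170 mm), then traverse.

Emit:
servo_tool --steps '[0,0,-0.04,0,0.6,0,0,-0.04,0,0.6,0,0,-0.04,0,0.6,0,0,-0.04,0,0.6,-0.024,0.024,0,-0.043,0.6,-0.025,0.023,0,-0.043,0.6,-0.026,0.022,0,-0.043,0.6,-0.027,0.02,0,-0.043,0.6,-0.027,0.019,0,-0.043,0.6,-0.028,0.018,0,-0.043,0.6]'

```text
t: 5.42
tcp_pos: [0.5225, 0.1115, 0.1848]
orientation: [2.297, 2.143, 0.036]
wrist_force: [0.2, 0.2, 0.1]
finger_gap: 0.0492
```

Emit:
servo_tool --steps '[-0.029,0.017,0,-0.043,0.6,-0.03,0.0155,0,-0.043,0.6,-0.03,0.014,0,-0.043,0.6,-0.031,0.013,0,-0.043,0.6]'

```text
t: 5.75
tcp_pos: [0.5837, -0.0158, 0.1847]
orientation: [2.092, 2.339, 0.037]
wrist_force: [-0.1, 1.0, -1.4]
finger_gap: 0.0494
```

```bash
python3 - <<'E'
from h import *
rep(); plan(bed(46,0,75),97.5,.6)
E
```

```text
t 5.75 tcp [ 0.5837 -0.0158  0.1847] phi 96.4 bed [43.2 20.4 88.8] tz [ 0.018  0.016 -1.   ] gap 0.0494 F [-0.1  1.  -1.4]
rows 1
[-0.0202,0.0088,0.0113,-0.019,0.6]
```

Emit:
servo_tool --steps '[-0.01,0.004,0.006,-0.01,0.6,-0.005,0.004,0.006,-0.009,0.6,0,0,0,0,0.6]'

```text
t: 6.0
tcp_pos: [0.5956, -0.0366, 0.1719]
orientation: [2.072, 2.356, 0.037]
wrist_force: [0.6, 0.5, -1.0]
finger_gap: 0.0494
```

```bash
python3 - <<'E'
from h import *
rep(); plan(bed(46,0,75),97.5,.6,1)
st=robot.read_state();p,d=robot.snapshot("wrist");cv2.imwrite("pics/w3.png",p[...,::-1])
K,T=cam("wrist",st);P=pts(K,T,d); np.savez("w3.npz",p=p,d=d,pos=st["tcp_pos"],ori=st["orientation"])
E
```

```text
t 6.0 tcp [ 0.5956 -0.0366  0.1719] phi 97.4 bed [46.  -1.8 73.3] tz [ 0.019  0.015 -1.   ] gap 0.0494 F [ 0.6  0.5 -1. ]
rows 1
[0.0018,-0.0007,-0.0015,-0.003,0.6]
```

View pics/w3.png

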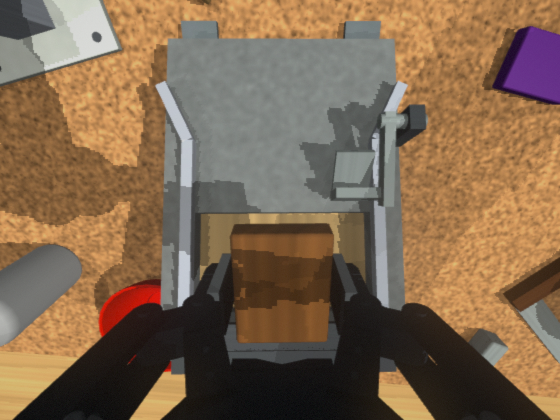

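The board is held square over the trough. I can see ramp corners at (168,39) and (394,39), the trough's downhill edge on row 212 from x≈197 to about 368, and the catch shut at (355,170).

```bash
python3 - <<'E'
from h import *
f=np.load("w3.npz");st={"tcp_pos":f["pos"],"orientation":f["ori"]};K,T=cam("wrist",st);p,d=f["p"],f["d"];P=pts(K,T,d)
s=np.sin(np.radians(25))
for n,uv,z in(("low",[(168,39),(394,39)],.086-.13*s),("trough",[(197,212),(368,212)],.086+.008*s)):
    w=ray(K,T,uv,z);v=w[1]-w[0];print(n,tobed(w).round(1).tolist(),np.degrees(np.arctan2(-v[0],v[1])),w.mean(0).round(4))
q=P[60:110,210:320].reshape(-1,3);print("face z in bed (depth)",np.median(tobed(q)[:,2]),[np.median(tobed(P[r,230:300])[:,2]).round(1) for r in(60,90,120,150,180,200)])
# board extents in tool frame
m=(P[...,2]>.15)&(P[...,2]<.18);m[:, :228]=0;m[:,335:]=0;m[:220]=0;m[345:]=0
b=(P[m]-st["tcp_pos"])@R.from_rotvec(st["orientation"]).as_matrix()
print("board tool xyz",np.percentile(b,[1,50,99],axis=0).round(4))
E
```

```text
low [[-133.5, -90.0, 1.7], [-133.4, 89.6, 1.6]] 7.459037385356036 [ 0.4642 -0.0523  0.0311]
trough [[3.8, -64.8, 2.0], [4.6, 64.3, 1.6]] 7.076511462607867 [ 0.5879 -0.036   0.0894]
face z in bed (depth) 1.868494727028101 [np.float64(1.8), np.float64(1.9), np.float64(1.8), np.float64(1.8), np.float64(1.8), np.float64(1.9)]
board tool xyz [[-0.0252 -0.0287 -0.0046]
 [-0.0007 -0.0028  0.0016]
 [ 0.0243  0.0355  0.0128]]
```

```bash
sed -i 's/^YAW=.*/YAW=7.4; O=np.array([.5813,-.0366,.086])/' h.py; python3 - <<'E'
from h import *
rep(); plan(bed(45.5,0,20),97.4,.6,4)
E
```

```text
t 6.05 tcp [ 0.5954 -0.0358  0.1724] phi 97.3 bed [49.2 -1.1 72.3] tz [ 0.019  0.015 -1.   ] gap 0.0494 F [-0.7 -1.  -0.9]
rows 4
[0.0003,0.0047,0.0122,-0.0,0.6,0.0003,0.0047,0.0122,-0.0,0.6,0.0003,0.0047,0.0122,-0.0,0.6,0.0003,0.0047,0.0122,-0.0,0.6]
```

Emit:
servo_tool --steps '[0,0.0045,0.012,0,0.6,0,0.0045,0.012,0,0.6,0,0.0045,0.012,0,0.6,0,0.0045,0.012,0,0.6]'

```text
t: 6.38
tcp_pos: [0.6154, -0.029, 0.1237]
orientation: [2.067, 2.356, 0.041]
wrist_force: [0.5, -0.7, 0.1]
finger_gap: 0.0497
```

```bash
python3 - <<'E'
from h import *
rep(); plan(bed(45,0,11),97.4,.6,2)
E
```

```text
t 6.38 tcp [ 0.6154 -0.029   0.1237] phi 97.5 bed [47.4  3.2 19.5] tz [ 0.023  0.015 -1.   ] gap 0.0497 F [ 0.5 -0.7  0.1]
rows 2
[-0.0016,0.0007,0.0044,0.001,0.6,-0.0016,0.0007,0.0044,0.001,0.6]
```

Emit:
servo_tool --steps '[-0.0015,0.001,0.004,0,0.6,-0.0015,0.001,0.004,0,0.6]'

```text
t: 6.55
tcp_pos: [0.6173, -0.0294, 0.112]
orientation: [2.067, 2.362, 0.036]
wrist_force: [-9.1, 0.5, 8.4]
finger_gap: 0.0496
```

```bash
python3 - <<'E'
from h import *
rep(); plan(bed(45,0,5),97.4,.6,2)
E
```

```text
t 6.55 tcp [ 0.6173 -0.0294  0.112 ] phi 97.6 bed [44.2  2.5  8.1] tz [ 0.017  0.016 -1.   ] gap 0.0496 F [-9.1  0.5  8.4]
rows 2
[-0.0013,0.001,0.0012,0.002,0.6,-0.0013,0.001,0.0012,0.002,0.6]
```

Emit:
servo_tool --steps '[-0.001,-0.002,0.002,0,0.6,-0.001,-0.001,0.003,0,0.6]'

```text
t: 6.72
tcp_pos: [0.6152, -0.0305, 0.1065]
orientation: [2.065, 2.363, 0.037]
wrist_force: [-2.6, 1.1, 7.4]
finger_gap: 0.0494
```

```bash
python3 - <<'E'
from h import *
rep(); 
E
```

```text
t 6.72 tcp [ 0.6152 -0.0305  0.1065] phi 97.7 bed [39.9  1.7  4. ] tz [ 0.018  0.016 -1.   ] gap 0.0494 F [-2.6  1.1  7.4]
```

Emit:
servo_tool --steps '[0,0,0,0,0.1,0,0,0,0,-0.3,0,0,0,0,-0.5,0,0,-0.012,0,-0.5,0,-0.005,-0.03,0,-0.5,0,-0.01,-0.035,0,-0.5,0,0,-0.02,0,-0.5]'

```text
t: 7.3
tcp_pos: [0.5964, -0.0321, 0.2019]
orientation: [-2.061, -2.364, -0.028]
wrist_force: [-0.3, -0.6, 1.1]
finger_gap: 0.064
```

```bash
python3 - <<'E'
from h import *
rep();st=robot.read_state();p,d=robot.snapshot("wrist");cv2.imwrite("pics/w4.png",p[...,::-1])
K,T=cam("wrist",st);P=tobed(pts(K,T,d))
m=(abs(P[...,1])<58)&(P[...,0]>0)&(P[...,0]<90)
for r in range(180,330,12): print(r,[(P[r,c]).round(0).astype(int).tolist() for c in(220,250,280,310,340)])
E
```

```text
t 7.3 tcp [ 0.5964 -0.0321  0.2019] phi 97.8 bed [63.   2.5 98.4] tz [ 0.008  0.017 -1.   ] gap 0.064 F [-0.3 -0.6  1.1]
180 [[-9, -49, 0], [-9, -23, 0], [-9, 2, 0], [-9, 28, 2], [-5, 49, 24]]
192 [[1, -49, -1], [1, -23, 0], [1, 2, 0], [1, 28, 0], [1, 54, 1]]
204 [[10, -51, -16], [10, -24, -16], [36, 0, 246], [10, 30, -16], [10, 57, -16]]
216 [[21, -51, -16], [21, -24, -16], [22, 3, -1], [21, 30, -16], [21, 57, -16]]
228 [[32, -51, -17], [32, -23, -3], [32, 3, 0], [32, 30, -16], [32, 57, -15]]
240 [[43, -51, -16], [42, -23, -2], [42, 3, 0], [43, 30, -16], [43, 57, -18]]
252 [[53, -51, -16], [52, -23, -2], [52, 3, -2], [53, 30, -17], [53, 57, -18]]
264 [[52, -30, 92], [62, -23, -2], [62, 3, -1], [64, 29, -15], [64, 56, -15]]
276 [[59, -30, 91], [72, -23, -3], [72, 3, -1], [74, 29, -15], [74, 56, -15]]
288 [[65, -30, 91], [82, -23, -3], [82, 3, -3], [82, 28, -3], [82, 53, -2]]
300 [[87, -43, 19], [87, -21, 19], [87, 2, 19], [87, 25, 19], [87, 48, 19]]
312 [[96, -43, 17], [96, -20, 20], [96, 2, 19], [96, 25, 19], [36, 0, 246]]
324 [[104, -42, 21], [104, -20, 21], [105, 2, 19], [105, 25, 19], [104, 47, 21]]
```

View pics/w4.png

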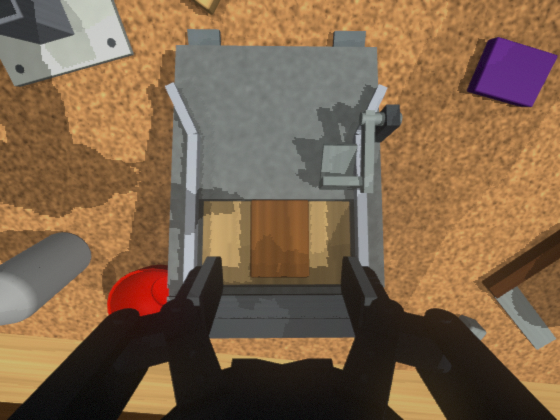

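The board lies flat in the trough (top about -1.5, x 8–75, y about -23..28), and the catch is still shut at (342,160). On to the bracket.

```bash
python3 - <<'E'
from h import *
rep(); plan([.467,-.265,.20],111.5,-1,8)
E
```

```text
t 7.35 tcp [ 0.5979 -0.0321  0.2055] phi 97.8 bed [ 65.9   2.3 101.1] tz [ 0.013  0.016 -1.   ] gap 0.0641 F [ 1.2 -0.1  5. ]
rows 8
[-0.0266,-0.0202,0.0007,-0.03,-1.0,-0.026,-0.021,0.0007,-0.03,-1.0,-0.0254,-0.0217,0.0007,-0.03,-1.0,-0.0247,-0.0225,0.0007,-0.03,-1.0,-0.024,-0.0232,0.0007,-0.03,-1.0,-0.0233,-0.0239,0.0007,-0.03,-1.0,-0.0226,-0.0246,0.0007,-0.03,-1.0,-0.0218,-0.0252,0.0007,-0.03,-1.0]
```

Emit:
servo_tool --steps '[-0.027,-0.02,0,-0.03,-1,-0.026,-0.021,0,-0.03,-1,-0.025,-0.022,0,-0.03,-1,-0.025,-0.0225,0,-0.03,-1,-0.024,-0.023,0,-0.03,-1,-0.023,-0.024,0,-0.03,-1,-0.02,-0.02,0,-0.03,-1,-0.012,-0.012,0,-0.03,-1,0,0,0,0,-1]'

```text
t: 8.1
tcp_pos: [0.4771, -0.2549, 0.2094]
orientation: [1.736, 2.602, 0.038]
wrist_force: [-0.4, 0.2, -0.7]
finger_gap: 0.0854
```

```bash
cat > meas.py <<'E'
from h import *
rep();st=robot.read_state();p,d=robot.snapshot("wrist");cv2.imwrite("pics/w5.png",p[...,::-1])
K,T=cam("wrist",st);P=pts(K,T,d);hsv=cv2.cvtColor(p,cv2.COLOR_RGB2HSV)
near=np.hypot(P[...,0]-.466,P[...,1]+.265)<.095
for n,m,h in(("plate",near&(P[...,2]>.004)&(P[...,2]<.013),.008),("stub",near&(P[...,2]>.06)&(P[...,2]<.076),.068)):
    m=cv2.morphologyEx(m.astype(np.uint8),cv2.MORPH_OPEN,np.ones((3,3)))
    c=max(cv2.findContours(m,0,1)[0],key=cv2.contourArea)
    print(n,cv2.minAreaRect((ray(K,T,c.reshape(-1,2),h)[:,:2]*1000).astype(np.float32)))
E
python3 meas.py
```

```text
t 8.1 tcp [ 0.4771 -0.2549  0.2094] phi 112.6 bed [ -67.  -203.1  167.4] tz [ 0.025  0.013 -1.   ] gap 0.0854 F [-0.4  0.2 -0.7]
plate ((466.75628662109375, -266.5954895019531), (90.03852081298828, 123.58349609375), 21.616668701171875)
stub ((466.6471252441406, -266.6964416503906), (36.819129943847656, 35.76441192626953), 22.555500030517578)
```

```bash
python3 - <<'E'
from h import *
plan([.4667,-.2666,.1],111.6,-1,4)
E
```

```text
rows 4
[-0.0019,-0.0037,0.0274,0.004,-1.0,-0.0019,-0.0037,0.0274,0.004,-1.0,-0.0019,-0.0037,0.0274,0.004,-1.0,-0.0019,-0.0037,0.0274,0.004,-1.0]
```

Emit:
servo_tool --steps '[-0.002,-0.004,0.027,0.004,-1,-0.002,-0.004,0.027,0.004,-1,-0.002,-0.004,0.027,0.004,-1,-0.002,-0.004,0.02,0.004,-1]'

```text
t: 8.48
tcp_pos: [0.4729, -0.2646, 0.1114]
orientation: [1.753, 2.575, 0.041]
wrist_force: [-0.5, -0.3, -0.3]
finger_gap: 0.0851
```

```bash
python3 - <<'E'
from h import *
rep();plan([.4667,-.2666,.052],111.6,-1,3)
E
```

```text
t 8.48 tcp [ 0.4729 -0.2646  0.1114] phi 111.5 bed [-113.3 -212.2   80.8] tz [ 0.036  0.007 -0.999] gap 0.0851 F [-0.5 -0.3 -0.3]
rows 3
[0.0001,-0.0022,0.0198,-0.001,-1.0,0.0002,-0.0022,0.0198,-0.001,-1.0,0.0002,-0.0022,0.0198,-0.001,-1.0]
```

Emit:
servo_tool --steps '[0,-0.003,0.02,0,-1,0,-0.003,0.02,0,-1,0,-0.003,0.017,0,-1,0,0,0,0,-1]'

```text
t: 8.82
tcp_pos: [0.4684, -0.2614, 0.0489]
orientation: [1.76, 2.576, 0.037]
wrist_force: [-0.9, -0.1, -0.2]
finger_gap: 0.0853
```

```bash
python3 - <<'E'
s=open('h.py').read()
s=s.replace("p,f=tool(); D=np","p,f=tool(); M=R.from_rotvec(robot.read_state()['orientation']).as_matrix(); D=np")
i=s.index("        a=f+df*i/n");j=s.index("    print(\"rows\"")
s=s[:i]+"        a=-df*i/n; d=R.from_rotvec([0,0,a]).inv().apply(M.T@(D/n))\n        out.append([float(round(v,4)) for v in (*d,-df/n,hand)])\n"+s[j:]
open('h.py','w').write(s)
E
python3 - <<'E'
from h import *
rep();plan([.4667,-.2666,.048],111.6,-1,1)
E
```

```text
t 8.82 tcp [ 0.4684 -0.2614  0.0489] phi 111.3 bed [-143.4 -208.4   26. ] tz [ 0.031  0.007 -0.999] gap 0.0853 F [-0.9 -0.1 -0.2]
rows 1
[-0.0042,-0.0035,0.0008,-0.0049,-1.0]
```

Emit:
servo_tool --steps '[-0.004,-0.003,0.001,-0.005,-1,0,-0.001,0,0,-1]'

```text
t: 8.98
tcp_pos: [0.4684, -0.2639, 0.0487]
orientation: [1.755, 2.58, 0.032]
wrist_force: [-0.2, 0.8, -0.3]
finger_gap: 0.0849
```

```bash
python3 - <<'E'
from h import *
rep();plan([.4667,-.2666,.048],111.6,-1,1)
E
```

```text
t 8.98 tcp [ 0.4684 -0.2639  0.0487] phi 111.5 bed [-143.7 -210.9   25.9] tz [ 0.029  0.005 -1.   ] gap 0.0849 F [-0.2  0.8 -0.3]
rows 1
[-0.0018,-0.0026,0.0007,-0.0011,-1.0]
```

Emit:
servo_tool --steps '[-0.002,-0.003,0.001,-0.001,0,0,-0.001,0,0,0.8,0,0,0,0,0.8,0,0,0,0,0.8,0,0,0,0,0.8]' --newtons 30

```text
t: 9.4
tcp_pos: [0.4682, -0.2668, 0.052]
orientation: [1.753, 2.573, 0.027]
wrist_force: [0.5, 0.6, -2.2]
finger_gap: 0.0354
```

```bash
python3 - <<'E'
from h import *
rep()
E
```

```text
t 9.4 tcp [ 0.4682 -0.2668  0.052 ] phi 111.5 bed [-142.9 -213.7   29.1] tz [ 0.033 -0.001 -0.999] gap 0.0354 F [ 0.5  0.6 -2.2]
```

```bash
python3 - <<'E'
from h import *
t=bed(-85,0,100);print(t)
import bench
p,f=tool();plan([p[0],p[1],.16],111.5,.8,4)
D=t.copy();D[2]=p[2];plan(D,97.4,.8,8)
E
```

```text
[ 0.46299563 -0.05196506  0.14070823]
rows 4
[-0.0004,0.0008,-0.027,-0.0002,0.8,-0.0004,0.0008,-0.027,-0.0002,0.8,-0.0004,0.0008,-0.027,-0.0002,0.8,-0.0004,0.0008,-0.027,-0.0002,0.8]
rows 8
[0.0252,0.0092,-0.0001,0.0307,0.8,0.0255,0.0084,-0.0001,0.0307,0.8,0.0257,0.0077,-0.0001,0.0307,0.8,0.026,0.0069,-0.0001,0.0307,0.8,0.0262,0.0061,-0.0001,0.0307,0.8,0.0263,0.0053,-0.0001,0.0307,0.8,0.0265,0.0044,-0.0001,0.0307,0.8,0.0266,0.0036,-0.0001,0.0307,0.8]
```

Emit:
servo_tool --steps '[0,0.001,-0.027,0,0.8,0,0.001,-0.03,0,0.8,0,0.001,-0.03,0,0.8,0,0.001,-0.027,0,0.8,0.025,0.009,0,0.031,0.8,0.0255,0.008,0,0.031,0.8,0.026,0.007,0,0.031,0.8,0.026,0.007,0,0.031,0.8,0.026,0.006,0,0.031,0.8,0.026,0.005,0,0.031,0.8]'

```text
t: 10.23
tcp_pos: [0.4615, -0.1024, 0.1711]
orientation: [2.005, 2.387, 0.031]
wrist_force: [0.5, -0.6, -2.0]
finger_gap: 0.0354
```

```bash
python3 - <<'E'
from h import *
rep();plan(bed(-85,0,105),97.4,.8,3)
E
```

```text
t 10.23 tcp [ 0.4615 -0.1024  0.1711] phi 99.9 bed [-79.4 -49.8 130.9] tz [ 0.032 -0.    -1.   ] gap 0.0354 F [ 0.5 -0.6 -2. ]
rows 3
[0.0165,0.0024,0.0086,0.0148,0.8,0.0166,0.0022,0.0086,0.0148,0.8,0.0166,0.0019,0.0086,0.0148,0.8]
```

Emit:
servo_tool --steps '[0.017,0.002,0.007,0.015,0.8,0.017,0.001,0.007,0.015,0.8,0.011,0,0.007,0.012,0.8,0,0,0,0,0.8]'

```text
t: 10.57
tcp_pos: [0.4567, -0.0511, 0.1496]
orientation: [2.056, 2.344, 0.033]
wrist_force: [0.3, -1.3, -2.5]
finger_gap: 0.0356
```

```bash
python3 - <<'E'
from h import *
rep();plan(bed(-85,0,72),97.4,.8,4)
st=robot.read_state();p,d=robot.snapshot("wrist");cv2.imwrite("pics/w6.png",p[...,::-1])
E
```

```text
t 10.57 tcp [ 0.4567 -0.0511  0.1496] phi 97.5 bed [-86.8   1.7 110.6] tz [ 0.032  0.    -0.999] gap 0.0356 F [ 0.3 -1.3 -2.5]
rows 4
[-0.0004,0.0042,0.0087,0.0005,0.8,-0.0004,0.0042,0.0087,0.0005,0.8,-0.0004,0.0042,0.0087,0.0005,0.8,-0.0004,0.0042,0.0087,0.0005,0.8]
```

View pics/w6.png

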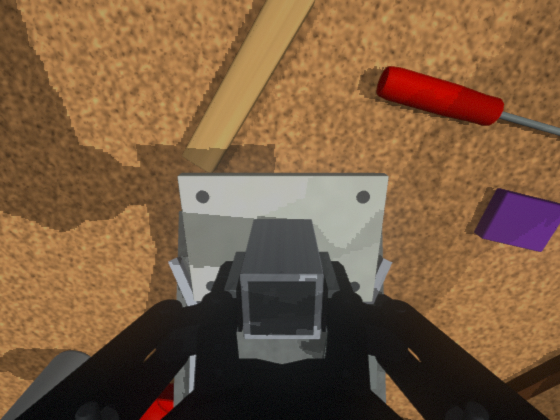

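The bracket is held square and centred: plate edges are at columns 179 and 387 about the image centre at 282, and both guide flares are visible. I'll lower it onto the ramp.

Emit:
servo_tool --steps '[0,0.004,0.009,0,0.8,0,0.004,0.009,0,0.8,0,0.004,0.009,0,0.8,-0.001,0.004,0.008,0,0.8]'

```text
t: 10.95
tcp_pos: [0.4767, -0.053, 0.1151]
orientation: [2.052, 2.341, 0.036]
wrist_force: [-1.3, -0.6, -3.1]
finger_gap: 0.0354
```

```bash
python3 - <<'E'
from h import *
rep();plan(bed(-85,0,56),97.4,.8,4)
E
```

```text
t 10.95 tcp [ 0.4767 -0.053   0.1151] phi 97.5 bed [-83.6  -2.8  71.1] tz [ 0.037 -0.001 -0.999] gap 0.0354 F [-1.3 -0.6 -3.1]
rows 4
[0.0007,0.0011,0.0036,0.0005,0.8,0.0007,0.0011,0.0036,0.0005,0.8,0.0007,0.0011,0.0036,0.0005,0.8,0.0007,0.0011,0.0036,0.0005,0.8]
```

Emit:
servo_tool --steps '[0.001,0.001,0.004,0,0.8,0.001,0.001,0.004,0,0.8,0.001,0.001,0.004,0,0.8]' --newtons 20

```text
t: 11.2
tcp_pos: [0.4783, -0.052, 0.1024]
orientation: [2.057, 2.344, 0.025]
wrist_force: [-34.2, -12.4, 41.2]
finger_gap: 0.0356
```

```bash
python3 - <<'E'
from h import *
rep();plan(bed(-85,0,54),97.4,.8,3)
E
```

```text
t 11.2 tcp [ 0.4783 -0.052   0.1024] phi 97.4 bed [-87.5  -2.   58.8] tz [ 0.028 -0.003 -1.   ] gap 0.0356 F [-34.2 -12.4  41.2]
rows 3
[0.0007,0.0014,0.0011,0.0003,0.8,0.0007,0.0014,0.0011,0.0003,0.8,0.0007,0.0014,0.0011,0.0003,0.8]
```

Emit:
servo_tool --steps '[0.001,0,-0.008,0,0.8,0.001,0.01,-0.006,0,0.8,0,0.011,-0.005,0,0.8]'

```text
t: 11.45
tcp_pos: [0.4967, -0.0484, 0.1202]
orientation: [2.063, 2.345, 0.019]
wrist_force: [0.8, -0.7, -2.1]
finger_gap: 0.0357
```

```bash
python3 - <<'E'
from h import *
rep();plan(bed(-65,0,60),97.4,.8,2)
st=robot.read_state();p,d=robot.snapshot("wrist");K,T=cam("wrist",st);P=pts(K,T,d)
B=tobed(P);print([(r,B[r,283].round(0).tolist(),P[r,283].round(3).tolist()) for r in range(160,216,8)])
E
```

```text
t 11.45 tcp [ 0.4967 -0.0484  0.1202] phi 97.3 bed [-62.9  -0.8  67.1] tz [ 0.022 -0.003 -1.   ] gap 0.0357 F [ 0.8 -0.7 -2.1]
rows 2
[0.0004,0.0005,0.0037,-0.0006,0.8,0.0004,0.0005,0.0037,-0.0006,0.8]
[(160, [-149.0, -1.0, -24.0], [0.457, -0.053, 0.001]), (168, [-143.0, -1.0, -27.0], [0.464, -0.052, 0.001]), (176, [-123.0, -1.0, 46.0], [0.452, -0.054, 0.076]), (184, [-118.0, -1.0, 44.0], [0.457, -0.053, 0.076]), (192, [-114.0, -1.0, 43.0], [0.461, -0.053, 0.076]), (200, [-109.0, -1.0, 41.0], [0.466, -0.052, 0.078]), (208, [-104.0, -1.0, 41.0], [0.471, -0.052, 0.079])]
```

Emit:
servo_tool --steps '[0,0.001,0.004,0,0.8,0,-0.0045,0.004,0,0.8,0,-0.005,0.004,0,0.8]'

```text
t: 11.75
tcp_pos: [0.491, -0.0499, 0.1078]
orientation: [2.06, 2.343, 0.022]
wrist_force: [-1.3, 0.5, 9.0]
finger_gap: 0.0356
```

```bash
cat > tilt.py <<'E'
from h import *
rep()
st=robot.read_state();p,d=robot.snapshot("wrist");K,T=cam("wrist",st);B=tobed(pts(K,T,d))
q=B[150:225,205:360].reshape(-1,3);g=(q[:,2]>4)&(q[:,2]<60);q=q[g];q=q[np.argsort(q[:,2])]
M=np.c_[q[:,0],np.ones(len(q))];y=q[:,2]
for _ in range(6):
    k=np.linalg.lstsq(M,y,rcond=None)[0];r=abs(M@k-y);t=max(np.median(r)*2,.8);M,y=M[r<t],y[r<t]
print("plate top slope deg rel bed",np.degrees(np.arctan(k[0])).round(1),"x range",M[:,0].min().round(0),M[:,0].max().round(0),"z range",y.min().round(1),y.max().round(1),len(y))
E
python3 tilt.py
```

```text
t 11.75 tcp [ 0.491  -0.0499  0.1078] phi 97.3 bed [-73.5  -1.5  58.3] tz [ 0.026 -0.004 -1.   ] gap 0.0356 F [-1.3  0.5  9. ]
plate top slope deg rel bed -17.4 x range -133.0 -105.0 z range 26.0 35.9 5272
```

Emit:
servo_tool --steps '[0,-0.0045,0.0045,0,0.8,0,-0.0045,0.0045,0,0.8,0,-0.0045,0.0045,0,0.8]'

```text
t: 12.05
tcp_pos: [0.4764, -0.0522, 0.0936]
orientation: [2.059, 2.34, 0.027]
wrist_force: [-0.5, -0.0, 7.7]
finger_gap: 0.0357
```

```bash
python3 tilt.py
```

```text
t 12.05 tcp [ 0.4764 -0.0522  0.0936] phi 97.3 bed [-92.9  -1.9  51.8] tz [ 0.03  -0.003 -1.   ] gap 0.0357 F [-0.5 -0.   7.7]
plate top slope deg rel bed -6.0 x range -145.0 -125.0 z range 15.1 18.8 4088
```

Emit:
servo_tool --steps '[0,-0.001,0.004,0,0.8,0,-0.0005,0.003,0,0.8]'

```text
t: 12.27
tcp_pos: [0.4725, -0.0527, 0.0862]
orientation: [2.06, 2.34, 0.026]
wrist_force: [-12.6, 10.3, 53.5]
finger_gap: 0.0354
```

```bash
python3 tilt.py
```

```text
t 12.27 tcp [ 0.4725 -0.0527  0.0862] phi 97.3 bed [-99.6  -2.   46.6] tz [ 0.029 -0.003 -1.   ] gap 0.0354 F [-12.6  10.3  53.5]
plate top slope deg rel bed 0.5 x range -179.0 -131.0 z range 7.3 9.2 3142
```

The plate is now flat on the ramp (0.5°, top at z=8). I'll ease the pressure and start sliding uphill.

Emit:
servo_tool --steps '[0,0.009,-0.006,0,0.8,0,0.011,-0.005,0,0.8,0,0.011,-0.005,0,0.8]'

```text
t: 12.57
tcp_pos: [0.4994, -0.0489, 0.1012]
orientation: [2.064, 2.342, 0.022]
wrist_force: [0.4, 0.2, -3.0]
finger_gap: 0.0358
```

```bash
python3 tilt.py; python3 - <<'E'
from h import *
plan(bed(-40,-0.5,47.5),97.4,.8,3)
E
```

```text
t 12.57 tcp [ 0.4994 -0.0489  0.1012] phi 97.2 bed [-68.6  -1.7  48.8] tz [ 0.024 -0.002 -1.   ] gap 0.0358 F [ 0.4  0.2 -3. ]
plate top slope deg rel bed 0.1 x range -117.0 -101.0 z range 9.8 11.4 3127
rows 3
[0.0005,0.0082,-0.003,-0.0011,0.8,0.0005,0.0082,-0.003,-0.0011,0.8,0.0005,0.0082,-0.003,-0.0011,0.8]
```

Emit:
servo_tool --steps '[0,0.0095,-0.002,0,0.8,0,0.0095,-0.003,0,0.8]'

```text
t: 12.78
tcp_pos: [0.5172, -0.0468, 0.107]
orientation: [2.066, 2.345, 0.017]
wrist_force: [-41.6, -5.1, 33.8]
finger_gap: 0.0354
```

```bash
python3 tilt.py; python3 - <<'E'
from h import *
plan(bed(-30,-0.5,46),97.4,.8,1)
E
```

```text
t 12.78 tcp [ 0.5172 -0.0468  0.107 ] phi 97.2 bed [-50.   -1.9  46.5] tz [ 0.019 -0.003 -1.   ] gap 0.0354 F [-41.6  -5.1  33.8]
plate top slope deg rel bed 0.4 x range -98.0 -82.0 z range 7.5 9.2 3127
rows 1
[0.0014,0.017,-0.007,-0.0029,0.8]
```

Emit:
servo_tool --steps '[0.001,0.006,-0.005,0,0.8,0.001,0.009,-0.004,0,0.8]'

```text
t: 13.0
tcp_pos: [0.529, -0.0433, 0.1145]
orientation: [2.069, 2.35, 0.009]
wrist_force: [0.2, -0.7, -2.8]
finger_gap: 0.0359
```

```bash
python3 tilt.py
```

```text
t 13.0 tcp [ 0.529  -0.0433  0.1145] phi 97.3 bed [-35.7   0.1  48.1] tz [ 0.012 -0.003 -1.   ] gap 0.0359 F [ 0.2 -0.7 -2.8]
plate top slope deg rel bed -0.9 x range -85.0 -68.0 z range 9.9 11.8 3251
```

Emit:
servo_tool --steps '[0,0.011,-0.004,0,0.8,0,0.011,-0.005,0,0.8,0,0.011,-0.005,0,0.8]'

```text
t: 13.3
tcp_pos: [0.5604, -0.0392, 0.1277]
orientation: [2.072, 2.352, 0.004]
wrist_force: [-0.4, 0.0, -1.6]
finger_gap: 0.036
```

```bash
python3 tilt.py; python3 - <<'E'
from h import *
p,d=robot.snapshot("wrist");q,_=robot.snapshot("scene")
cv2.imwrite("pics/w7.png",np.hstack([cv2.resize(q[190:280,215:345],(520,360)),cv2.resize(p[150:420,140:420],(280,360))])[...,::-1])
E
```

```text
t 13.3 tcp [ 0.5604 -0.0392  0.1277] phi 97.3 bed [-1.5  0.1 46.7] tz [ 0.007 -0.003 -1.   ] gap 0.036 F [-0.4  0.  -1.6]
plate top slope deg rel bed -1.0 x range -51.0 -34.0 z range 8.6 10.5 3315
```

View pics/w7.png

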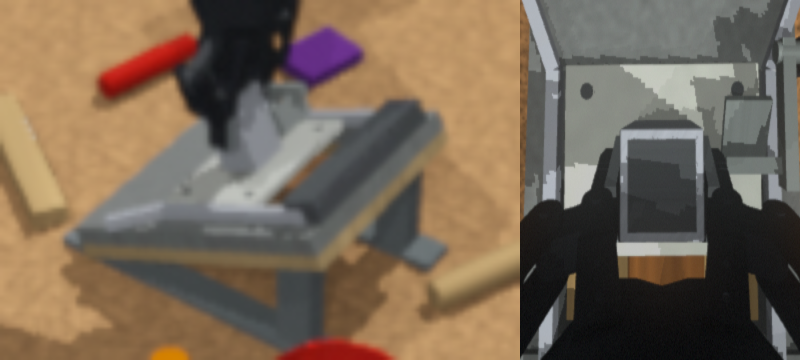

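Plate flat over the board, catch nose and tongue riding on the plate at (750,135) in the right half. I'll keep going uphill.

Emit:
servo_tool --steps '[0,0.013,-0.006,0,0.8,0,0.013,-0.006,0,0.8,0,0.012,-0.0055,0,0.8]'

```text
t: 13.7
tcp_pos: [0.594, -0.0348, 0.143]
orientation: [2.075, 2.355, -0.002]
wrist_force: [-18.5, -2.5, 7.1]
finger_gap: 0.0355
```

```bash
python3 tilt.py
```

```text
t 13.7 tcp [ 0.594  -0.0348  0.143 ] phi 97.2 bed [35.7  0.1 46.2] tz [ 0.001 -0.002 -1.   ] gap 0.0355 F [-18.5  -2.5   7.1]
plate top slope deg rel bed -4.2 x range -15.0 3.0 z range 8.7 11.5 2648
```

Emit:
servo_tool --steps '[0,-0.004,-0.004,0,0.8,0,0,-0.002,0,0.8]'

```text
t: 13.92
tcp_pos: [0.5905, -0.0352, 0.1486]
orientation: [2.074, 2.355, 0.0]
wrist_force: [1.7, 0.1, -3.1]
finger_gap: 0.0353
```

```bash
python3 tilt.py
```

```text
t 13.92 tcp [ 0.5905 -0.0352  0.1486] phi 97.2 bed [34.9  0.2 52.8] tz [ 0.002 -0.002 -1.   ] gap 0.0353 F [ 1.7  0.1 -3.1]
plate top slope deg rel bed -3.8 x range -15.0 2.0 z range 15.2 17.9 2666
```

Emit:
servo_tool --steps '[0,0.007,-0.002,0,0.8,0,0.007,-0.0025,0,0.8]'

```text
t: 14.13
tcp_pos: [0.6032, -0.0336, 0.1527]
orientation: [2.076, 2.356, -0.002]
wrist_force: [-0.1, -0.1, -2.7]
finger_gap: 0.036
```

```bash
python3 tilt.py
```

```text
t 14.13 tcp [ 0.6032 -0.0336  0.1527] phi 97.2 bed [48.2  0.1 51.1] tz [ 0.001 -0.002 -1.   ] gap 0.036 F [-0.1 -0.1 -2.7]
plate top slope deg rel bed -26.4 x range -27.0 15.0 z range 12.3 34.4 2504
```

Emit:
servo_tool --steps '[0,0.0045,-0.0015,0,0.8,0,0.0045,-0.0015,0,0.8]'

```text
t: 14.35
tcp_pos: [0.6139, -0.0323, 0.1562]
orientation: [2.075, 2.355, -0.001]
wrist_force: [0.2, 0.6, -2.1]
finger_gap: 0.0358
```

```bash
python3 - <<'E'
from h import *
rep();st=robot.read_state();p,d=robot.snapshot("wrist");K,T=cam("wrist",st);B=tobed(pts(K,T,d))
for c in(230,240,340,350,360): print(c,[(r,*B[r,c].round(0).astype(int).tolist()) for r in range(130,260,10)])
cv2.imwrite("pics/w8.png",cv2.resize(p[100:400,140:440],(560,560))[...,::-1])
E
```

```text
t 14.35 tcp [ 0.6139 -0.0323  0.1562] phi 97.2 bed [59.5  0.1 49.7] tz [ 0.002 -0.002 -1.   ] gap 0.0358 F [ 0.2  0.6 -2.1]
230 [(130, -40, -36, 1), (140, -33, -36, 0), (150, -25, -36, 0), (160, -18, -36, 2), (170, -11, -36, -1), (180, -4, -36, 1), (190, 3, -36, 0), (200, 11, -33, 13), (210, 18, -33, 15), (220, 24, -33, 13), (230, 30, -33, 13), (240, 37, -33, 14), (250, 43, -33, 12)]
240 [(130, -40, -29, 1), (140, -32, -29, 0), (150, -25, -29, 0), (160, -18, -29, 1), (170, -11, -29, 0), (180, -4, -29, 0), (190, 3, -29, 0), (200, 11, -27, 14), (210, 18, -27, 14), (220, 24, -27, 13), (230, 30, -27, 12), (240, 37, -27, 13), (250, 40, -18, 73)]
340 [(130, -29, 35, 27), (140, -24, 36, 24), (150, -19, 36, 20), (160, -14, 37, 15), (170, -5, 35, 25), (180, -1, 36, 17), (190, 3, 40, 0), (200, 11, 37, 13), (210, 18, 37, 13), (220, 24, 37, 13), (230, 31, 37, 13), (240, 37, 37, 11), (250, 43, 37, 11)]
350 [(130, -29, 41, 29), (140, -24, 42, 24), (150, -19, 43, 20), (160, -14, 44, 15), (170, -5, 41, 25), (180, -1, 43, 15), (190, 3, 47, 0), (200, 12, 43, 14), (210, 18, 43, 13), (220, 24, 43, 13), (230, 31, 43, 12), (240, 37, 43, 12), (250, 43, 43, 12)]
360 [(130, -29, 47, 29), (140, -24, 48, 24), (150, -19, 49, 20), (160, -14, 50, 15), (170, -5, 47, 25), (180, -1, 49, 16), (190, 3, 54, 0), (200, 12, 50, 13), (210, 18, 49, 14), (220, 24, 50, 13), (230, 31, 49, 13), (240, 37, 49, 12), (250, 43, 49, 12)]
```

View pics/w8.png

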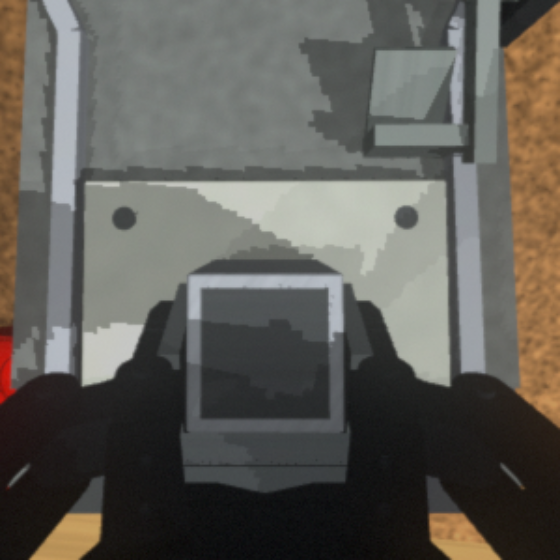

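The catch has dropped shut behind the plate (nose at (418,135), trailing edge at row 180, bed x≈10), and the plate's trailing edge is still about 6 mm up. I'll lower it flat and then release.

Emit:
servo_tool --steps '[0,-0.001,0.003,0,0.8,0,-0.001,0.003,0,0.8]'

```text
t: 14.57
tcp_pos: [0.6133, -0.0324, 0.1515]
orientation: [2.074, 2.354, 0.001]
wrist_force: [-10.4, 0.2, 13.4]
finger_gap: 0.0356
```

```bash
cat > look.py <<'E'
from h import *
rep();st=robot.read_state();p,d=robot.snapshot("wrist");K,T=cam("wrist",st);B=tobed(pts(K,T,d))
m=(abs(B[...,1])<60)&(B[...,0]>-12)&(B[...,0]<40)&(B[...,2]<22)
for c in(230,240,340,350): print(c,[B[r,c].round(0).astype(int).tolist() for r in range(170,250,10)])
E
python3 look.py
```

```text
t 14.57 tcp [ 0.6133 -0.0324  0.1515] phi 97.3 bed [56.9  0.  45.7] tz [ 0.004 -0.002 -1.   ] gap 0.0356 F [-10.4   0.2  13.4]
230 [[-13, -35, 0], [-6, -35, 0], [1, -35, 0], [9, -34, 9], [15, -34, 7], [22, -34, 7], [28, -33, 8], [34, -33, 8]]
240 [[-13, -29, 0], [-6, -29, 0], [1, -28, 1], [9, -27, 8], [15, -27, 8], [22, -27, 8], [28, -27, 8], [34, -27, 9]]
340 [[-10, 36, 13], [-2, 35, 18], [1, 39, 0], [9, 37, 8], [15, 37, 8], [22, 37, 9], [28, 37, 7], [34, 37, 8]]
350 [[-7, 40, 24], [-1, 40, 25], [1, 45, 2], [9, 43, 8], [15, 44, 7], [22, 43, 9], [28, 43, 8], [34, 43, 7]]
```

Emit:
servo_tool --steps '[0,-0.004,0.001,0,0.8,0,-0.002,0,0,0.8,0,0,0,0,0.4,0,0,0,0,-0.2,0,0,0,0,-1,0,0,0,0,-1]'

```text
t: 15.12
tcp_pos: [0.6089, -0.033, 0.1519]
orientation: [2.069, 2.349, 0.011]
wrist_force: [0.1, 0.4, 0.2]
finger_gap: 0.0709
```

```bash
python3 look.py
```

```text
t 15.12 tcp [ 0.6089 -0.033   0.1519] phi 97.3 bed [53.1  0.  48. ] tz [ 0.013 -0.002 -1.   ] gap 0.0709 F [0.1 0.4 0.2]
230 [[-16, -36, 1], [-10, -36, 0], [-3, -36, 0], [4, -35, 1], [11, -34, 5], [18, -34, 7], [24, -34, 7], [31, -34, 8]]
240 [[-17, -29, 0], [-10, -29, 0], [-3, -29, -1], [4, -29, 1], [12, -27, 8], [18, -27, 7], [24, -27, 7], [31, -27, 7]]
340 [[-13, 36, 15], [-6, 35, 20], [-1, 37, 12], [4, 39, 0], [12, 37, 7], [18, 37, 7], [24, 37, 7], [31, 37, 8]]
350 [[-13, 43, 15], [-5, 40, 25], [-1, 43, 11], [4, 45, 1], [11, 44, 6], [18, 44, 7], [24, 44, 7], [31, 44, 6]]
```

Emit:
servo_tool --steps '[0,0,0,0,-1,0,0,-0.025,0,-1,0,0,-0.035,0,-1,0,-0.01,-0.035,0,-1,0,-0.01,-0.03,0,-1,0,-0.01,0,0,-1,0,0,0,0,-1,0,0,0,0,-1]'

```text
t: 15.83
tcp_pos: [0.5759, -0.0367, 0.2806]
orientation: [2.071, 2.352, 0.007]
wrist_force: [-0.1, 0.7, -0.8]
finger_gap: 0.0855
```

```bash
cat > fin.py <<'E'
from h import *
rep();st=robot.read_state();p,d=robot.snapshot("wrist");q,_=robot.snapshot("scene")
K,T=cam("wrist",st);B=tobed(pts(K,T,d))
m=(abs(B[...,1])<63)&(B[...,2]>5)&(B[...,2]<11)&(B[...,0]>-3)&(B[...,0]<84)
m=cv2.morphologyEx(m.astype(np.uint8),cv2.MORPH_OPEN,np.ones((3,3)))>0
b=B[m];print("plate x,y,z pct",np.percentile(b,[1,50,99],axis=0).round(1).tolist(),"slope",np.degrees(np.polyfit(b[:,0],b[:,2],1)[0]).round(2))
n=(B[...,1]>38)&(B[...,1]<60)&(B[...,0]>-8)&(B[...,0]<1)&(B[...,2]>10);print("nose top z",np.percentile(B[n][:,2],[50,95]).round(1))
t=B[(B[...,2]>58)&(B[...,2]<75)&(abs(B[...,1])<25)&(B[...,0]>15)&(B[...,0]<90)];print("stub top",t.min(0).round(1),t.max(0).round(1)) if len(t) else 0
cv2.imwrite("pics/fin.png",np.hstack([cv2.resize(q[180:290,205:365],(430,400)),cv2.resize(p,(370,400))])[...,::-1])
E
python3 fin.py
```

```text
t 15.83 tcp [ 0.5759 -0.0367  0.2806] phi 97.3 bed [ 77.3   0.6 178.6] tz [ 0.009 -0.002 -1.   ] gap 0.0855 F [-0.1  0.7 -0.8]
plate x,y,z pct [[7.3, -61.4, 5.5], [43.8, 1.1, 7.5], [83.7, 60.2, 9.5]] slope 1.07
nose top z [24.  25.1]
stub top [ 33.4 -18.6  65.3] [69.  17.2 70.9]
```

View pics/fin.png

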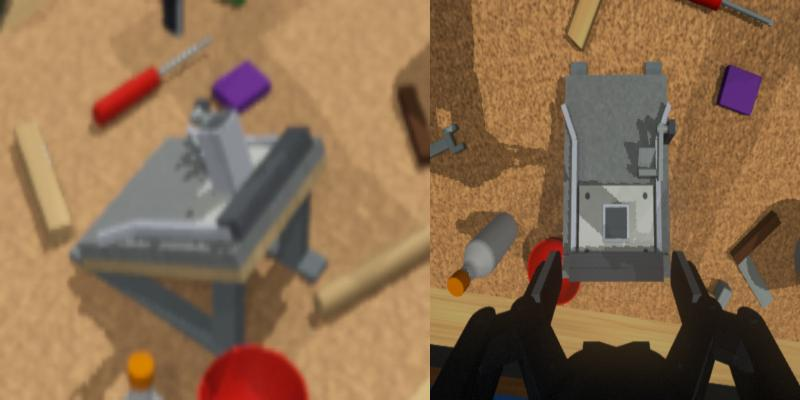

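The bracket lies in the cradle with the catch shut (nose top at z=24) and the gripper well clear. I'll do one more settle check, then hand in.

Emit:
servo_tool --steps '[0,0,0,0,-1,0,0,0,0,-1,0,0,0,0,-1,0,0,0,0,-1,0,0,0,0,-1,0,0,0,0,-1]'

```text
t: 16.43
tcp_pos: [0.5763, -0.0363, 0.2748]
orientation: [-2.076, -2.358, 0.002]
wrist_force: [-0.7, 0.1, 0.7]
finger_gap: 0.0855
```

```bash
python3 fin.py && python3 - <<'E'
from h import *
a=np.load("top0.npz")["p"];b,_=robot.snapshot("top")
d=cv2.absdiff(cv2.GaussianBlur(a,(5,5),0),cv2.GaussianBlur(b,(5,5),0)).max(2)>40
n,_,s,c=cv2.connectedComponentsWithStats(d.astype(np.uint8))
print([(s[i][4],c[i].round(0).tolist()) for i in range(1,n) if s[i][4]>25])
print(robot.sign_off())
E
```

```text
t 16.43 tcp [ 0.5763 -0.0363  0.2748] phi 97.3 bed [ 75.3   1.  173.2] tz [-0.001 -0.001 -1.   ] gap 0.0855 F [-0.7  0.1  0.7]
plate x,y,z pct [[7.8, -61.5, 5.6], [43.7, -1.3, 7.5], [82.9, 60.2, 9.4]] slope 1.03
nose top z [24.1 25.5]
stub top [ 33.4 -18.5  65.4] [68.2 17.3 70.5]
[(np.int32(515), [300.0, 142.0]), (np.int32(335), [341.0, 145.0]), (np.int32(1234), [311.0, 180.0]), (np.int32(72), [276.0, 185.0]), (np.int32(9448), [307.0, 274.0]), (np.int32(93), [286.0, 209.0]), (np.int32(74), [279.0, 220.0]), (np.int32(1397), [384.0, 239.0]), (np.int32(499), [183.0, 253.0]), (np.int32(9626), [515.0, 365.0]), (np.int32(141), [353.0, 338.0]), (np.int32(4179), [304.0, 372.0]), (np.int32(921), [243.0, 377.0]), (np.int32(2834), [379.0, 392.0]), (np.int32(1580), [192.0, 411.0]), (np.int32(53), [264.0, 417.0])]
the job is handed in; nothing more can be done
None
```

The cradle is loaded and the job was handed in at about 16.5 s. I laid the brown board flat in the trough first, about 2.5 mm off the centre line. Then I set the bracket on the ramp, pressed it flat against the slope and slid it up over the board. Its edge lifted the catch, and the catch dropped shut behind it.

**Last checks:**
- **Bracket:** its stub is centred at about bed x = 51, y = -1, inside the home range, and did not move over the last 0.6 s.
- **Catch:** shut, with the top of its nose at z = 24, just below the plate's trailing edge at x ≈ 7.
- **Gripper:** open and about 13 cm above where it let go.
- **Other things:** the final pictures show those in view in place, and the before/after change regions I identified are where I worked or where the arm hides the view. The arm hides the area around the strip and screwdriver from the top camera; the wrist picture shows both there.

**Not perfect:**
- **Tilt:** the plate reads about 1° off the bed plane. Its trailing edge has probably settled on the board, 1.5 mm below the face, at the trough's edge, so it did not slide down against the catch.
- **Forces:** pressing the bracket flat and starting the slide briefly gave wrist forces of about 54–56 N. The press went through the held bracket, and the wrist limit is 120 N.
- **Camera disagreement:** the top and wrist cameras differed by about 3 mm on position; I used the wrist camera.
- **First grasp:** the first try at the board closed too high, so I opened and tried again.

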